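# Close and latch a switch enclosure

### The arm

A 6-joint arm with a two-finger parallel gripper is mounted at the origin on the work surface. World frame = base frame: x ahead of the robot, y to its left, z up, the work surface at z = 0. Lengths are in m, angles in rad, forces in N, time in s.
With the tool pointing down it reaches from about 0.3 to 0.775 m from the base axis. Payload 14.6 kg.
Tool frame: the origin (TCP) lies on the centre line of the jaws, within the pads' length; the fingertips stand 25 mm ahead of it and the grasp point (between the pads) lies 6 mm ahead of it (ctrl.tip_reach is the distance from the TCP to the fingertips, in m); z points along the fingers, y is the line along which they close (so a half turn about z gives the same grasp; the last joint's range is limited). The gripper opens to 94 mm and grips with 3 to 60 N. Pads are 16 mm wide; open, the fingers measure 119 mm over their backs; the gripper's body (75 mm by 177 mm) begins 78 mm behind the grasp point.
Start: joints at [-1.281, 0.3, 1.521, -0, 1.321, -0.067], TCP at [0.192, -0.515, 0.207] pointing down, gripper open.
Joint ranges: [-3.03, 3.03], [-0.79, 2.21], [0.23, 2.52], [-1.04, 4.18], [0, 3.07], [-2.55, 2.55]. Speed limits (rad/s): [2.22, 2.22, 2.57, 3.14, 3.14, 3.14].

### API

Orientations are given as [roll, pitch, yaw] about the fixed x, y, z axes, in that order (R = Rz(yaw) Ry(pitch) Rx(roll)).
In Python, from station import ctrl gives the robot as it stands. The module is installed in compiled form; this text tells all that it offers.
- The arm moves only by the tool apply_moves, never from a script. Its argument "deltas" is a list of rows, each a list of 7 numbers: the closure in counts, from 0 (fully open) to 255 (shut), then the shift along the world's x, y, z in cm, then the turn, a rotation vector about the world's x, y, z in rad. In form: [[jaw, tx, ty, tz, ax, ay, az], ...]. A call has 1 to 10 rows; each row shifts and turns the commanded pose from where the row before left it; what a row does not reach is not made up. A row lasts 1/10 s, in which the tool goes at most 50 mm and 8.59 degrees, less where a joint would pass 70% of its speed; a pose out of reach is approached as far as the arm can. A call with a gripper value outside its range is refused whole. The fingers move at their own pace and stop on an object; "grip_force" is the grip in N (left out, the last holds). Time passes only in rows, so rows that do not move let the fingers close. It gives the time, the measured TCP pose, the force, the opening and the grip force at its end, in the units of the state.
- ctrl.get_obs(): the state, without advancing time (a new reading comes with each control period).
- ctrl.camera(name): name is "side" or "top"; returns a dict with "img" (384x512x3 uint8, red, green, blue), "K" (3x3 intrinsics, pixels), "k1" (the pictures are not rectified: a ray, as slopes to the right and down, at radius r is drawn at 1 + k1 r^2 times it, then the intrinsics apply), "pose" (4x4, takes a point from camera to world coordinates). Camera axes: x right, y up, looking along -z (the intrinsics and any distortion apply to the point x, -y, -z); pixel columns grow to the right and rows downward; lengths in m; the calibration is good to about 2 mm. A picture is of the moment at which its call begins. There is no depth.
- ctrl.hand_in(): hands the job in; it is judged then, once.
The state is a dict: "time_s": time; "qpos": joint angles; "joint_vel": joint speeds; "tau": joint torques, N m; "ee_pos": TCP position; "eef_rot": TCP orientation; "force": force on the tool from outside, world axes, zero at the start; "moment": the same for the moment, N m; "grip_width": finger opening in m; "grip_force": force on a finger pad.
Only numpy, scipy, OpenCV 4.12 (cv2) and the standard library are available. Lean on these libraries where they do the work, as an engineer would, in place of code of your own. Each camera call takes 0.05 s, during which the arm holds its last target. There are 200 camera calls.

### The job

Gently shut the grey enclosure's lid, hook the latch's wire bail over the keeper on the lid so that its bar sits at the bottom of the keeper's groove, then press the red lever down past centre until it lies fully home and the latch holds the lid tight. Do not force any part, and leave the other things on the bench alone.

Things in the scene. Friction and masses are not known exactly. Their poses are not given: they have to be found in the camera images.
- enclosure: Light grey switch enclosure, fixed to the bench by lugs on its two ends. Base 180 mm deep (own x), 240 wide (own y), 70 tall; lid shut, its top is 100 mm above the bench. Origin: centre of the underside, at bench height; own z up. The latch is in the middle (own y = 0) of the upright face at own x = -90 mm. OUTWARD below means the enclosure's -x
- lid (a joint): Lid angle, rad: 0 shut and resting on its rim, grows as it opens upward about a hinge line along the enclosure's y at its x = +90 mm, z = 72 mm (the edge opposite the latch). The hinge is stiff: the lid stays where left; 2 to 8 N down on its latch-side edge moves it. It wants gentle hands: over 40 N cracks it
- lid_shell: The grey lid, 180 x 240 mm, 28 mm thick, with the steel keeper on its latch-side face. Origin on the hinge line, axes parallel to the enclosure's when shut; it spans own x -180 to 0 mm, own z 0 to 28 mm
- keeper_groove (a point): Nominal centre of the bail's seated bar: on the lid, 15 mm outward of its latch-side face, 86 mm above the bench when shut; axes as the lid. The keeper is a bracket 26 mm wide with a level groove along y, open upward, 7 mm wide for the 5 mm bar, between a back wall (3.5 mm inward of this point, its top 11 mm above) and a low outer lip (3.5 to 7 mm outward, its top level with this point)
- keeper_plate (a point): Middle of the keeper's mounting plate, on the lid's face. The keeper is screwed on through slots, over shims: its true place is up to 2.5 mm above or below and up to 2.5 mm in or out of the nominal one, differs from box to box and is in no reading. Touch tells: the back wall when the bar comes in above the lip, then the groove's floor. Pressing the held bail on it with over 15 N bends it
- lever (a joint): Angle of the red latch lever, rad: 0 closed (hanging straight down along the face, at its stop), grows as its free end swings outward and up; 1.57 points straight outward, 2.3 is the most. Pivot axis along the enclosure's y, 17 mm outward of the face, 58 mm above the bench; stiff enough to stay where left
- lever_arm: The red lever, a steel plate 28 mm wide, 4 mm thick, 50 mm long from the pivot. Origin on the pivot axis, own -z along it to the free end, own -x its outer face (on top when it points outward). With the bail hooked, pressing the last 15 mm of that face takes 2 to 15 N up to dead centre at 0.15 to 0.35 rad; beyond it the bail's pull helps it home. Over 30 N bends it
- lever_end (a point): Middle of the lever's outer face, 8 mm short of its free end (42 mm from the pivot); axes as the lever's
- bail: The bail: U of 5 mm steel wire straddling the lever, 41 mm over the legs. Origin between its eyes, on a cross pin of the lever 13 mm from the pivot; own z along the legs to the bar 37 mm away, own y along the bar. Turns on the pin freely; a weak spring (0.3 N at the bar) swings it outward and off the keeper when let go unless its bar is well down behind the lip. Its sprung eyes give up to 6 mm under load
- bail_bar (a point): Centre of the bail's cross bar; axes as the bail's. The bail can be pinched from above across its 41 mm at the bar's ends, fingers passing outside the lever (28 mm) and keeper (26 mm); it turns in the pinch about the bar. Moving the bar drags the stiff lever along with 3 to 6 N. The bar can be drawn back to 25 mm outward and 12 mm above its seat, and from there over the lip
- splice_a: Bystander, to be left alone: small splice connector, clear grey with three orange levers, 30 x 22 x 14 mm; origin at its underside
- splice_b: Bystander, to be left alone: a second splice connector like it; origin at its underside
- shears: Bystander, to be left alone: cable shears with orange handles, 175 mm long; origin at its underside
- screwdriver: Bystander, to be left alone: screwdriver with a dark handle; origin at its underside
- coupler: Bystander, to be left alone: green cable coupler with black sockets, about 90 x 40 x 30 mm; origin at its underside
- terminal_block: Bystander, to be left alone: blue terminal block, 42 x 50 x 26 mm; origin at its underside
- gland: Bystander, to be left alone: black cable gland, 30 mm wide, 32 mm tall; origin at its underside

How it is judged:
By the outcome, as a careful person would: the job done as asked, in the order asked, and still so for the second after the job is handed in, with the robot touching nothing.
It also fails if it takes over 72 s, if anything falls off the work surface, if the arm or the gripper's body presses on something with over 40 N, if the wrist force passes 120 N, or if a joint passes its speed limit or range.

## Working session

There is one attempt and no reset: what is moved stays moved. The work goes in short steps, Python scripts to look and compute and a tool call to move; the robot and the scene stay as the last step left them, time stands still between calls to the robot, and variables do not carry over. Pictures are saved under pics/ and viewed, at most 10 in all, crops included, and the job is handed in when it is done.

Besides the shell and the picture viewer there is one more tool, called after "Call:" in YAML: its name, and indented under it one key for each argument. apply_moves: Moves the arm, as the interface text tells. Its arguments: {"type":"object","properties":{"deltas":{"type":"array"},"grip_force":{"type":"number"}},"required":["deltas"]}

```bash
mkdir -p pics
cat > h.py <<'E'
import numpy as np, cv2
from station import ctrl
def cam(n,save=None):
    c=ctrl.camera(n)
    if save: cv2.imwrite('pics/'+save,cv2.cvtColor(c['img'],cv2.COLOR_RGB2BGR))
    return c
def ray(c,uv):
    K=c['K'];d=np.array([(uv[0]-K[0,2])/K[0,0],(uv[1]-K[1,2])/K[1,1]]);s=d.copy()
    for _ in range(20): s=d/(1+c['k1']*(s@s))
    P=c['pose'];return P[:3,3],P[:3,:3]@np.array([s[0],-s[1],-1])
def onz(c,uv,z):
    o,d=ray(c,uv);return o+d*(z-o[2])/d[2]
def onplane(c,uv,p,n):
    o,d=ray(c,uv);return o+d*((np.array(p)-o)@n)/(d@n)
def proj(c,p):
    P=c['pose'];q=P[:3,:3].T@(np.array(p)-P[:3,3]);s=np.array([q[0],-q[1]])/-q[2];s=s*(1+c['k1']*(s@s))
    return c['K'][0,0]*s[0]+c['K'][0,2],c['K'][1,1]*s[1]+c['K'][1,2]
def tri(a,ua,b,ub):
    o1,d1=ray(a,ua);o2,d2=ray(b,ub);t=np.linalg.lstsq(np.c_[d1,-d2],o2-o1,rcond=None)[0]
    p,q=o1+d1*t[0],o2+d2*t[1];return (p+q)/2,np.linalg.norm(p-q)
E
python3 - <<'E'
from h import *
np.set_printoptions(precision=4,suppress=True)
for n in('top','side'):
    c=cam(n,n+'0.png');print(n,c['K'],c['k1'],c['pose'])
print(ctrl.get_obs(),ctrl.tip_reach)
E
```

```text
top [[377.6255   0.     258.3664]
 [  0.     377.6255 193.927 ]
 [  0.       0.       1.    ]] -0.1216156533427829 [[ 0.0293  0.9956 -0.0887  0.4947]
 [-0.9995  0.0284 -0.0122 -0.0867]
 [-0.0096  0.089   0.996   0.9577]
 [ 0.      0.      0.      1.    ]]
side [[449.1173   0.     255.2677]
 [  0.     449.1173 186.347 ]
 [  0.       0.       1.    ]] -0.0074522938284399855 [[ 0.9877  0.1035 -0.1173  0.4564]
 [-0.1552  0.7429 -0.6511 -0.8127]
 [ 0.0198  0.6613  0.7498  0.9498]
 [ 0.      0.      0.      1.    ]]
{'time_s': 0.1, 'qpos': array([-1.2806,  0.3004,  1.5215,  0.    ,  1.3207, -0.0666]), 'joint_vel': array([-0.0004, -0.0011,  0.0005,  0.0002,  0.0008, -0.0012]), 'tau': array([  0.0006, -53.2651, -35.3291,   0.071 ,   0.0235,  -0.    ]), 'ee_pos': array([ 0.192 , -0.5151,  0.2061]), 'eef_rot': array([-3.1406, -0.0001,  0.3568]), 'force': array([-0.2713,  0.9921, -0.2826]), 'moment': array([ 0.01  ,  0.0437, -0.0157]), 'grip_force': 0.0, 'grip_width': 0.09377499652594347} 0.025
```

View pics/top0.png

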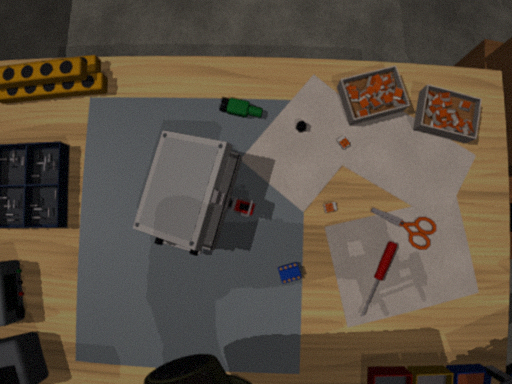

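View pics/side0.png

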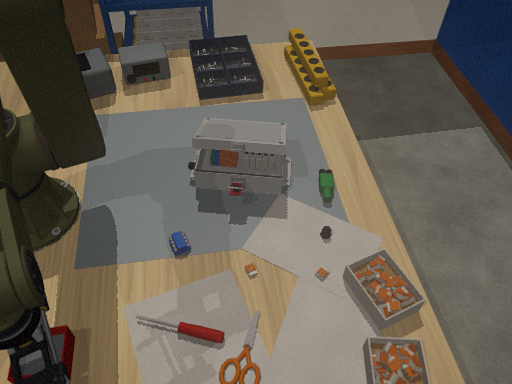

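The lid is open. The enclosure is around top pixel (190,190) with the red lever at (243,207); in the side view the lever is at (236,187). The latch faces world −y. Next I'll zoom in on both views.

Run:
```python
import cv2,numpy as np
a=cv2.imread('pics/top0.png')[120:260,125:265];b=cv2.imread('pics/side0.png')[110:210,180:300]
cv2.imwrite('pics/ca.png',cv2.resize(a,None,fx=4.2,fy=4.2,interpolation=cv2.INTER_CUBIC));cv2.imwrite('pics/cb.png',cv2.resize(b,None,fx=6,fy=6,interpolation=cv2.INTER_CUBIC))
```

```text
(no output)
```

View pics/ca.png

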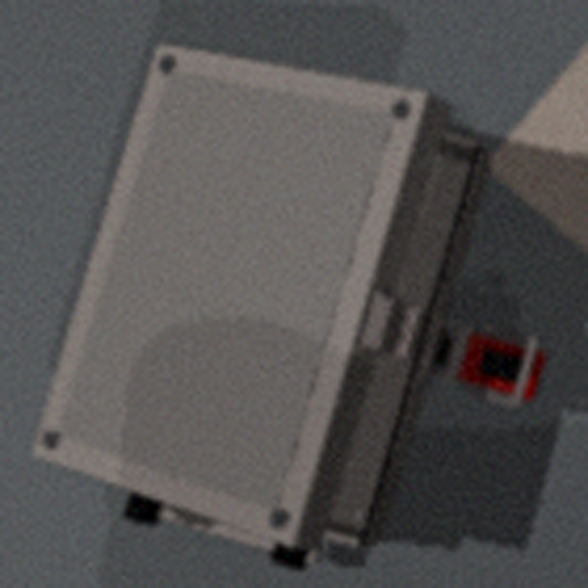

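View pics/cb.png

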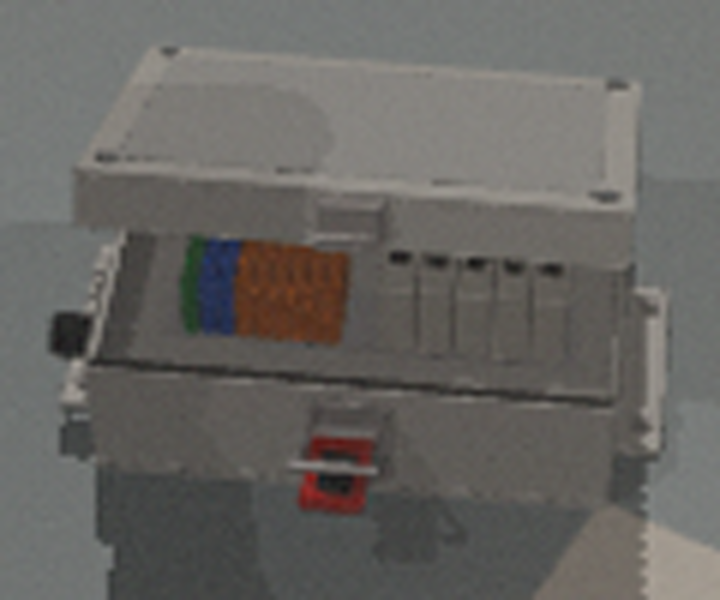

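The crops show all four lid corners, the base rim's latch edge, and the bail bar lying across the red lever (top crop about (523,370), side crop about (334,467)). I'll triangulate these.

Run:
```python
from h import *
np.set_printoptions(precision=4,suppress=True)
a=cam('top');b=cam('side')
T=lambda x,y:(125+x/4.2-.4,120+y/4.2-.4); S=lambda x,y:(180+x/6-.4,110+y/6-.4)
pts=dict(A=((160,47),(640,85)),B=((425,92),(635,212)),C=((295,545),(75,168)),D=((37,455),(155,47)),
 R1=((485,148),(615,402)),R2=((365,543),(90,362)),barfar=((532,338),(378,467)),barnear=((518,402),(290,465)),leverfar=((545,350),(365,512)),levernear=((535,398),(300,508)))
P={}
for k,(t,s) in pts.items():
    p,g=tri(a,T(*t),b,S(*s));P[k]=p;print(k,p,'gap',g)
for k,(t,s) in pts.items():
    if k[0]=='R':print(k,onz(a,T(*t),.07),onz(b,S(*s),.07))
y=(P['A']-P['D'])+(P['B']-P['C']);print('own -y dir yaw',np.arctan2(y[1],y[0]))
for e in('AB','DC'):
    d=P[e[1]]-P[e[0]];print(e,np.linalg.norm(d),np.arctan2(d[1],d[0]),np.arcsin(d[2]/np.linalg.norm(d)))
print(np.linalg.norm(P['A']-P['D']),np.linalg.norm(P['B']-P['C']))
```

```text
A [0.7152 0.1535 0.0972] gap 0.0018811833912457355
B [ 0.6763 -0.004   0.1658] gap 0.0008418649487957515
C [0.4448 0.0521 0.1685] gap 0.0006109764699129284
D [0.4858 0.2089 0.1004] gap 0.0029206952985854546
R1 [ 0.667  -0.0299  0.076 ] gap 0.003827431438677568
R2 [0.4416 0.0298 0.0722] gap 1.5232642260209308e-05
barfar [ 0.5584 -0.06    0.0839] gap 0.001396589550257903
barnear [ 0.5222 -0.0533  0.0835] gap 9.871144921876383e-05
leverfar [ 0.5526 -0.0669  0.0633] gap 0.00013536300214443122
levernear [ 0.5251 -0.0621  0.0649] gap 0.00038885384902625825
R1 [ 0.6662 -0.0295  0.07  ] [ 0.6704 -0.0244  0.07  ]
R2 [0.4414 0.0301 0.07  ] [0.4415 0.0319 0.07  ]
own -y dir yaw -0.23742168285718782
AB 0.17610728834997366 -1.8125595614299637 0.3996500049172739
DC 0.17577215845831207 -1.8262918417313867 0.3974177579249796
0.2360098802548643 0.23822833655930353
```

Call:
apply_moves:
  deltas:
    - [255, 2.3, 3.4, 0.5, 0, 0, 0.06]
    - [255, 2.3, 3.4, 0.5, 0, 0, 0.06]
    - [255, 2.3, 3.4, 0.5, 0, 0, 0.06]
    - [255, 2.3, 3.4, 0, 0, 0, 0.06]
    - [255, 2.3, 3.4, 0, 0, 0, 0.06]
    - [255, 2.3, 3.4, 0, 0, 0, 0.06]
    - [255, 2.3, 3.4, 0, 0, 0, 0.06]
    - [255, 2.3, 3.4, 0, 0, 0, 0.06]
  grip_force: 15

```text
time_s: 1.0
ee_pos: [0.3767, -0.2418, 0.2216]
eef_rot: [3.141, -0.0, 0.839]
force: [0.0, -0.6, -0.4]
grip_width: 0.0331
grip_force: 0.0
```

Call:
apply_moves:
  deltas:
    - [255, 2.3, 3.4, 0, 0, 0, 0.06]
    - [255, 2.3, 3.4, 0, 0, 0, 0.06]
    - [255, 2.3, 3.4, 0, 0, 0, 0.06]
    - [255, 2.3, 3.4, 0, 0, 0, 0.06]
    - [255, 2.3, 3.4, 0, 0, 0, 0.06]
    - [255, 2.3, 3.4, 0, 0, 0, 0.07]
    - [255, 2.3, 3.4, 0, 0, 0, 0.07]
    - [255, 2.3, 3.4, 0, 0, 0, 0.07]
    - [255, 0, 0, 0, 0, 0, 0]
    - [255, 0, 0, 0, 0, 0, 0]

```text
time_s: 2.0
ee_pos: [0.5599, 0.0291, 0.221]
eef_rot: [-3.141, 0.0, 1.348]
force: [-0.2, -0.9, -0.6]
grip_width: 0.0007
grip_force: 0.0
```

Call:
apply_moves:
  deltas:
    - [255, 0.2, 0.8, -1, 0, 0, -0.02]
    - [255, 0, 0, -1, 0, 0, 0]
    - [255, 0, 0, -0.5, 0, 0, 0]
    - [255, 0, 0, -0.5, 0, 0, 0]
    - [255, 0, 0, -0.5, 0, 0, 0]
    - [255, 0, 0, -0.5, 0, 0, 0]
    - [255, 0, 0, -0.5, 0, 0, 0]

```text
time_s: 2.7
ee_pos: [0.5621, 0.0365, 0.1763]
eef_rot: [3.141, -0.0, 1.327]
force: [-0.5, 0.2, -0.0]
grip_width: 0.0005
grip_force: 0.0
```

Call:
apply_moves:
  deltas:
    - [255, 0, -0.1, -0.5, 0, 0, 0]
    - [255, 0, -0.1, -0.5, 0, 0, 0]
    - [255, 0, -0.1, -0.5, 0, 0, 0]
    - [255, 0, -0.1, -0.5, 0, 0, 0]

```text
time_s: 3.1
ee_pos: [0.5621, 0.0325, 0.1562]
eef_rot: [-3.142, 0.0, 1.327]
force: [-1.0, 0.3, 2.0]
grip_width: 0.0005
grip_force: 0.3
```

Call:
apply_moves:
  deltas:
    - [255, 0, -0.1, -0.5, 0, 0, 0]
    - [255, 0, -0.1, -0.5, 0, 0, 0]
    - [255, 0, -0.1, -0.5, 0, 0, 0]
    - [255, 0, -0.1, -0.4, 0, 0, 0]
    - [255, 0, -0.1, -0.3, 0, 0, 0]
    - [255, 0, 0, -0.2, 0, 0, 0]

```text
time_s: 3.7
ee_pos: [0.5621, 0.0275, 0.1322]
eef_rot: [-3.141, 0.0, 1.327]
force: [-0.5, -0.2, 0.6]
grip_width: 0.0005
grip_force: 0.1
```

Call:
apply_moves:
  deltas:
    - [255, 0, 0, -0.2, 0, 0, 0]
    - [255, 0, 0, -0.1, 0, 0, 0]
    - [255, 0, 0, -0.1, 0, 0, 0]

```text
time_s: 4.0
ee_pos: [0.5622, 0.0277, 0.1286]
eef_rot: [3.141, -0.0, 1.327]
force: [0.0, -0.7, -0.4]
grip_width: 0.0008
grip_force: 0.0
```

Call:
apply_moves:
  deltas:
    - [255, 0, 0, -0.1, 0, 0, 0]
    - [255, 0, 0, -0.1, 0, 0, 0]

```text
time_s: 4.2
ee_pos: [0.5621, 0.0277, 0.1265]
eef_rot: [3.141, -0.0, 1.327]
force: [0.4, 0.0, 0.4]
grip_width: 0.0003
grip_force: 0.0
```

Call:
apply_moves:
  deltas:
    - [255, 0, 0, -0.1, 0, 0, 0]
    - [255, 0, 0, -0.1, 0, 0, 0]

```text
time_s: 4.4
ee_pos: [0.5621, 0.0277, 0.1245]
eef_rot: [-3.142, 0.0, 1.327]
force: [0.7, -1.0, 0.4]
grip_width: 0.0005
grip_force: 0.0
```

Run:
```python
from h import *
o=ctrl.get_obs();print(o['ee_pos'],o['force'])
b=cam('side')['img'][110:210,180:300];t=cam('top')['img'][120:260,125:265]
im=np.hstack([cv2.resize(b,(480,400)),cv2.resize(t,(400,400))[:,80:]])
cv2.imwrite('pics/c1.png',im[...,::-1])
```

```text
[0.5620941  0.02766141 0.12447919] [ 0.68140357 -0.96283599  0.42429037]
```

View pics/c1.png

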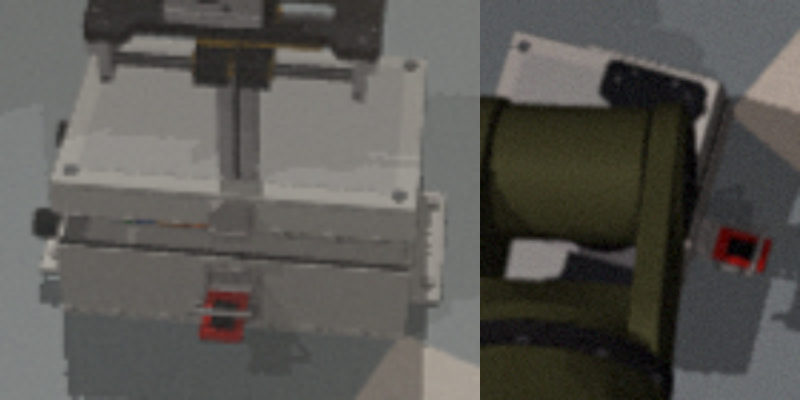

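The side view shows the lid still part-open with the fingers at its latch edge (crop (240,190)). I'll check the geometry numerically.

Run:
```python
from h import *
np.set_printoptions(precision=4,suppress=True)
b=cam('side')
print('tip',[round(x,1) for x in proj(b,[.5621,.0277,.0995])], [round(x,1) for x in proj(b,[.5621,.0277,.1245])])
F=np.array([.555,-.001]);o=np.array([-.239,-.971]);t=np.array([.971,-.239])
for w in(-.12,0,.12):
  for z in(.1,.072,.07,.12): print(w,z,proj(b,[*(F+t*w),z]))
# lid front top edge corners seen: crop (52,180),(412,212) /4
for s in((52,182),(412,212),(412,240),(60,205)):
  print(s,(180+s[0]/4,110+s[1]/4), onplane(b,(180+s[0]/4,110+s[1]/4),[*F,0],np.array([*o,0])))
```

```text
tip [np.float64(239.2), np.float64(159.0)] [np.float64(239.1), np.float64(152.2)]
-0.12 0.1 (np.float64(192.61611590434188), np.float64(163.36342872890714))
-0.12 0.072 (np.float64(193.50187792194885), np.float64(170.67453814046885))
-0.12 0.07 (np.float64(193.56397555115512), np.float64(171.18701973277922))
-0.12 0.12 (np.float64(191.96409908235475), np.float64(157.98039319354754))
0 0.1 (np.float64(237.94179317139742), np.float64(166.78879248506558))
0 0.072 (np.float64(238.03780377158415), np.float64(174.0714906916997))
0 0.07 (np.float64(238.04453568403434), np.float64(174.58193654292037))
0 0.12 (np.float64(237.87113516391747), np.float64(161.42592106589208))
0.12 0.1 (np.float64(283.66265048107283), np.float64(170.2468444047562))
0.12 0.072 (np.float64(282.9549896878603), np.float64(177.49916074264777))
0.12 0.07 (np.float64(282.905389691113), np.float64(178.00743567487447))
0.12 0.12 (np.float64(284.1837630818976), np.float64(164.905639085371))
(52, 182) (193.0, 155.5) [0.4419 0.0268 0.1294]
(412, 212) (283.0, 163.0) [ 0.6681 -0.0288  0.1266]
(412, 240) (283.0, 170.0) [ 0.6698 -0.0293  0.1007]
(60, 205) (195.0, 161.25) [0.4453 0.026  0.1087]
```

View zoom.

Run:
```python
from h import *
im=cam('side')['img'][115:200,185:295]
cv2.imwrite('pics/c2.png',cv2.resize(im,None,fx=7,fy=7,interpolation=cv2.INTER_CUBIC)[...,::-1])
o=ctrl.get_obs();print(o['force'],o['moment'],o['tau'])
```

```text
[-0.67993554  0.12810424 -0.06958896] [-0.00558784 -0.01232985 -0.0136146 ] [ 4.45577280e-04 -5.66745222e+01 -3.27555621e+01  6.95626228e-02
 -7.08453867e-03 -4.13122302e-05]
```

View pics/c2.png

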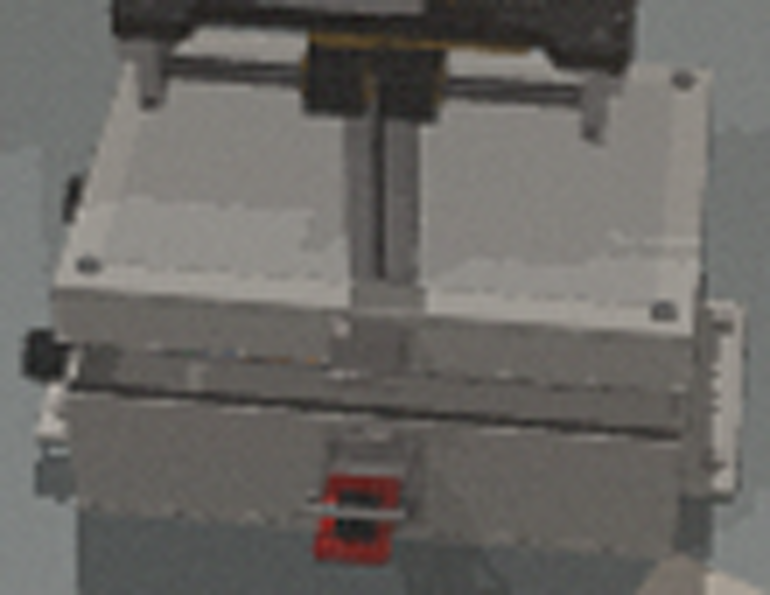

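The fingertips appear at about (385,295) in this crop, at the lid's front edge. The lid front top edge is at y≈310, so the lid is still about 0.14 rad open with no load on the tool. I'll lift and compare numerically.

Call:
apply_moves:
  deltas:
    - [255, 0, 0, 1, 0, 0, 0]
    - [255, 0, 0, 2, 0, 0, 0]
    - [255, 0, 0, 2, 0, 0, 0]
    - [255, 0, 0, 1, 0, 0, 0]

```text
time_s: 5.0
ee_pos: [0.5627, 0.0277, 0.187]
eef_rot: [3.139, -0.001, 1.327]
force: [-0.1, -0.7, -0.1]
grip_width: 0.0007
grip_force: 0.0
```

Run:
```python
from h import *
np.set_printoptions(precision=4,suppress=True,linewidth=200)
b=cam('side');t=cam('top',"t2.png");cv2.imwrite('pics/s2.png',b['img'][...,::-1])
g=b['img'].mean(2)
for u in (205,215,225,235,240,245,255,265,275): print(u,g[150:182,u].astype(int))
print(ctrl.get_obs()['ee_pos'])
```

```text
205 [140 140 137 141 146 150 150 147 101  91  95  98  96  96  97  96  89  88  89  87  58  66 107  94  92  93  94  92  91  93  91  93]
215 [138 139 139 138 138 137 152 148 147  94  90  97  96  97  99  96  99  89  94  91  87  48  71  97  94  94  93  91  92  93  93  90]
225 [138 139 139 139 137 127 151 150 151 139  99  97  96  95  96  97  97  96  89  91  90  86  50  94  89  95  93  95  95  93  93  93]
235 [139 142 140 137 140 139 134 151 150 149 119  94 123 125 110  80  81  79  86 107  94  80  84  52  97  92  82  90  77  80  77  95]
240 [140 139 137 137 139 139 140 146 148 149 144  92  90 125 125  79  81  79  83  89 102  78  80  47  54  88  84  82  71  73  77  89]
245 [139 137 140 137 137 136 138 133 150 148 150 114  91  95 100  97  88  91  87  77  89  90  87  71  52 103  84  90  78  74  78  80]
255 [130 138 138 138 138 138 140 138 140 151 149 146  99  89 101  98  96  98  96  96  86  90  90  90  71  62 107  93  95  92  92  94]
265 [138 137 139 137 141 140 138 137 131 147 151 148 143  94  95  98 102  95  95  99 100  88  84  92  87  61  60  95  94  96  90  97]
275 [139 137 140 138 137 137 137 141 140 141 150 150 147 134 101  98  99 100  99  97  96  99  86  91  91  87  52  80  96  91  95  95]
[0.5627 0.0276 0.1862]
```

Run:
```python
from h import *
np.set_printoptions(linewidth=220)
b=cam('side');g=b['img'].mean(2)
for z in(.1612,.175,.1862): print(z,proj(b,[.5627,.0276,z]))
for v in range(128,158): print(v,g[v,228:254].astype(int))
t=cam('top')
F=np.array([.555,-.001]);o=np.array([-.239,-.971]);tt=np.array([.971,-.239])
gt=t['img'].mean(2)
p=proj(t,[*(F+tt*.1),.1]);print('top far edge at shut',p)
v=int(round(p[1]));print(gt[v,190:250].astype(int))
```

```text
0.1612 (np.float64(239.25304521492126), np.float64(141.94778180879845))
0.175 (np.float64(239.21536492093264), np.float64(137.95229405311176))
0.1862 (np.float64(239.18429254166782), np.float64(134.65601652338398))
128 [123 126 125 127 128 123 101  87  89  87  65  55  94  88  92  86  85 130 129 124 127 125 125 126 127 129]
129 [126 125 124 125 127 123 106  86  92  92  72  48  94  92  91  87  86 129 124 125 125 127 126 124 123 126]
130 [127 125 126 125 128 122 105  90  91  91  70  57  94  92  90  86  85 127 124 126 125 127 128 126 125 124]
131 [127 127 127 126 127 123 101  89  93  90  71  55  93  91  91  86  88 128 126 124 127 125 126 126 126 126]
132 [126 128 127 126 124 123 103  89  90  91  67  50  94  94  89  85  95 128 126 126 126 126 125 125 126 125]
133 [127 126 127 125 126 125 103  87  92  89  69  55  89  90  90  90  98 126 128 128 123 124 124 124 125 126]
134 [126 126 125 127 127 123 105  91  93  90  72  49  81  92  91  93 107 128 128 128 127 125 126 125 125 125]
135 [127 128 126 128 126 128 125 108  93  86  68  52  80  92  94  99 122 126 127 126 126 128 128 125 128 127]
136 [
[... 2043 characters left out ...]
 139 138 138 139 139 140 139 138 140 139]
155 [137 139 137 138 139 137 138 138 139 140 139 138 139 138 140 142 139 140 140 139 139 136 139 139 136 140]
156 [136 134 133 143 139 128 131 137 138 140 139 140 138 138 137 138 138 137 137 137 138 140 141 139 136 139]
157 [149 148 148 149 151 149 151 147 137 140 145 132 135 131 132 133 139 128 128 131 136 139 140 138 138 136]
top far edge at shut (np.float64(237.13320853928496), np.float64(158.30132463302493))
[ 40  46  47  40  39  41  41  49  38  35  38  49  33  33  31  21  27  45  45  42  41  42  39  45  41  48  39  19  21  19  16  12   1  26  85 137 146 140 149 155 154 151 155 160 137  89  51  41  44  56  47  63  84  95
  95  96  93  92  89  91]
```

The image shows the closed fingertips about 15 mm higher than assumed, only about 7 mm ahead of the TCP, which matches the lid angle. I'll keep pressing lower.

Call:
apply_moves:
  deltas:
    - [255, 0, 0, -2, 0, 0, 0]
    - [255, 0, 0, -2, 0, 0, 0]
    - [255, 0, 0, -1.5, 0, 0, 0]
    - [255, 0, 0, -0.5, 0, 0, 0]
    - [255, 0, 0, -0.3, 0, 0, 0]
    - [255, 0, 0, -0.3, 0, 0, 0]

```text
time_s: 5.8
ee_pos: [0.5623, 0.0277, 0.1187]
eef_rot: [3.141, -0.0, 1.327]
force: [1.0, -0.4, 0.0]
grip_width: 0.0003
grip_force: 0.0
```

Call:
apply_moves:
  deltas:
    - [255, 0, 0, -0.2, 0, 0, 0]
    - [255, 0, 0, -0.2, 0, 0, 0]

```text
time_s: 6.0
ee_pos: [0.5623, 0.0276, 0.1148]
eef_rot: [3.141, -0.0, 1.327]
force: [-0.1, -0.2, -0.2]
grip_width: 0.0005
grip_force: 0.0
```

Call:
apply_moves:
  deltas:
    - [255, 0, 0, -0.2, 0, 0, 0]
    - [255, 0, 0, -0.2, 0, 0, 0]

```text
time_s: 6.2
ee_pos: [0.5622, 0.0277, 0.1106]
eef_rot: [3.141, -0.0, 1.327]
force: [0.5, 0.6, 0.2]
grip_width: 0.0007
grip_force: 0.0
```

Run:
```python
from h import *
np.set_printoptions(linewidth=220)
b=cam('side');g=b['img'].mean(2)
for u in (205,225,265,275): print(u,g[150:182,u].astype(int))
for v in range(148,176): print(v,g[v,228:254].astype(int))
print(proj(b,[.5622,.0277,.1106]),ctrl.get_obs()['ee_pos'])
im=b['img'][115:200,185:295]
cv2.imwrite('pics/c3.png',cv2.resize(im,None,fx=7,fy=7,interpolation=cv2.INTER_CUBIC)[...,::-1])
```

```text
205 [145 147 148 148 147 147 146 147 148 147 159 157 159 159 121  94  96  93  97  92  94  83 108  96  97  95  94  96  95  96  96  95]
225 [148 148 147 147 146 148 148 147 148 147 145 134 160 156 157 156  97  84  97  94  92  97  92  90  91  95  93  95  97  94  96  95]
265 [132 134 132 134 135 134 138 147 145 147 147 147 146 148 148 155 158 159 159 113  91  95  96  93  97  92  67 100  94  98  96  96]
275 [134 133 137 145 130 137 147 146 144 147 147 146 148 148 142 136 158 157 159 156 100  86  96  93  97  95  94  75  95  97  95  97]
148 [146 149 144 136 137 132 118  89  95  92  69  53  94  94  90  88  89 135 133 135 134 133 135 135 132 134]
149 [148 144 134 133 133 133 120  90  92  95  70  55  95  92  90  85  91 141 136 134 136 134 136 133 135 131]
150 [146 145 133 135 133 132 119  89  94  93  71  53  93  91  92  87  95 152 147 134 135 134 134 132 133 134]
151 [147 146 133 134 135 134 119  89  93  90  82  47  82  92  93  87  90 136 135 134 135 136 131 134 133 135]
152 [148 143 134 134 135 131 110  91  94  91  78  53  82  94  97  86  97 138 134 136 134 135 136 135 135 134]
153 [146 145 1
[... 1836 characters left out ...]
87  87  88  89  90]
170 [ 97  96  94  92 103 138 136 127  86  87  88  88  85  90  82  74  91  95  95  96  97  96  96  96  96  96]
171 [94 94 95 99 95 94 98 80 85 86 86 88 88 86 77 78 91 89 94 96 94 96 94 97 94 94]
172 [93 92 93 92 79 75 80 77 77 79 75 80 78 76 72 79 91 92 94 94 96 95 94 93 97 97]
173 [65 75 87 95 83 79 78 81 75 82 80 79 80 79 74 76 86 89 96 95 95 91 96 93 97 94]
174 [ 97 101 104 107  93  85  81  78  77  80  78  83  80  78  75  69  78  76  90 111  97  96  93  96  93  93]
175 [ 97  94  92 101 116  96  92  87  86  86  86  87  83  86  84  96  99 103  95  83  96  94  78  91  85  68]
(np.float64(239.1934273336546), np.float64(155.99565703134155)) [0.56199872 0.02763247 0.11019666]
```

View pics/c3.png

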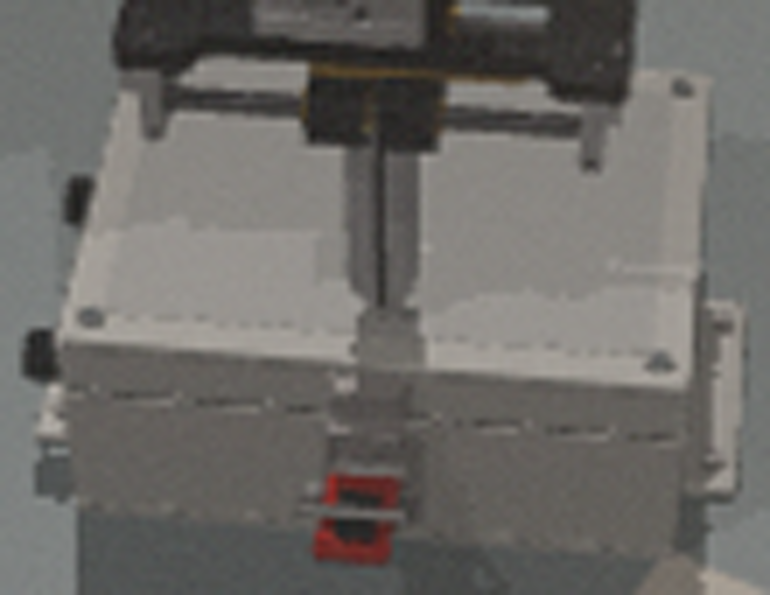

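The lid is now flush: its front top edge is at v≈167, matching the shut prediction, and the gap has closed to a thin line. One tiny extra press to confirm.

Call:
apply_moves:
  deltas:
    - [255, 0, 0, -0.1, 0, 0, 0]
    - [255, 0, 0, -0.1, 0, 0, 0]

```text
time_s: 6.45
ee_pos: [0.5621, 0.0277, 0.1085]
eef_rot: [3.142, -0.0, 1.327]
force: [-0.1, -0.5, 0.6]
grip_width: 0.0005
grip_force: 0.0
```

Call:
apply_moves:
  deltas:
    - [255, 0, 0, -0.1, 0, 0, 0]
    - [255, 0, 0, -0.1, 0, 0, 0]

```text
time_s: 6.65
ee_pos: [0.5621, 0.0277, 0.1065]
eef_rot: [3.142, -0.0, 1.327]
force: [0.5, 1.1, 0.1]
grip_width: 0.0004
grip_force: 0.0
```

Call:
apply_moves:
  deltas:
    - [255, 0, 0, -0.1, 0, 0, 0]
    - [255, 0, 0, -0.1, 0, 0, 0]

```text
time_s: 6.85
ee_pos: [0.5621, 0.0276, 0.1045]
eef_rot: [3.142, -0.0, 1.327]
force: [-0.4, 1.2, -0.2]
grip_width: 0.0005
grip_force: 0.0
```

Call:
apply_moves:
  deltas:
    - [255, 0, 0, -0.1, 0, 0, 0]
    - [255, 0, 0, -0.1, 0, 0, 0]

```text
time_s: 7.05
ee_pos: [0.5621, 0.0277, 0.1025]
eef_rot: [3.142, 0.0, 1.327]
force: [1.2, -0.1, -0.0]
grip_width: 0.0003
grip_force: 0.0
```

Run:
```python
from h import *
np.set_printoptions(linewidth=220)
b=cam('side');g=b['img'].mean(2)
for v in range(152,172): print(v,g[v,224:256].astype(int))
o=ctrl.get_obs();print(o['ee_pos'],o['force'],o['tau'])
```

```text
152 [148 146 146 144 133 134 136 133 136 135 121  90  94  94  71  56  93  97  88  86  87 139 134 134 136 132 134 133 135 136 136 135]
153 [148 147 147 143 136 134 140 134 133 132 117  92  94  93  82  47  84  93  93  85  85 139 135 134 134 135 135 136 135 136 133 134]
154 [149 148 150 144 133 135 134 134 135 134 110  92  91  92  75  51  81  94  92  91  97 139 134 133 133 135 134 134 135 134 136 135]
155 [148 149 150 145 137 137 135 140 151 147 123  89  95  92  81  46  85  94  92  89  98 137 136 134 134 134 135 135 133 135 134 135]
156 [148 150 149 148 148 150 148 149 150 148 144  87  92  93  81  50  82  94  91  91  98 139 135 133 133 135 134 135 134 133 137 135]
157 [146 146 150 148 149 147 148 148 148 149 145  86  90  93  84  45  86  94  94  91 104 138 136 135 136 133 136 135 134 138 147 137]
158 [148 150 146 147 148 146 147 147 150 148 143 100  93  92  86  49  87  94  94  87  93 140 136 136 134 138 149 148 147 148 148 147]
159 [148 146 146 149 149 148 148 149 149 146 151 138  91  93  86  48  78  95  93  83 100 138 137 136 138 149 148 148 147 147 149 149]
160 [149 145 145 147 147 147
[... 1050 characters left out ...]
95  94  95  95  94  95  98  98 115  94 102 108  87  91  90  88  91  92  95  98  91 100 102  95  93  96 101 102 111 111 115 122]
169 [ 95  99  95  95  94  93  95  96 109 141 139 128  86  88  86  89  86  88  89  91  93  94  92  94  85  87  85  88  88  91  92  94]
170 [ 93  94  95  95  96  95  96  97 106 135 129  82  89  87  87  87  88  84  80  74  93  99  92  92  95  96  96  93  94  93  96  97]
171 [ 94  95  95  96  93  93  96  96  97  94 103  83  86  85  86  88  90  87  75  76  88  90  97  94  95  94  95  96  95  94  97  95]
[0.56200685 0.0276796  0.1022635 ] [ 0.30873776 -0.45369585 -1.15106098] [ 9.22643580e-03 -5.80835152e+01 -3.24790621e+01  6.97814394e-02  2.57570104e-02  1.55062794e-04]
```

Call:
apply_moves:
  deltas:
    - [255, 0, 0, -0.1, 0, 0, 0]
    - [255, 0, 0, -0.1, 0, 0, 0]

```text
time_s: 7.3
ee_pos: [0.5622, 0.0276, 0.1013]
eef_rot: [3.141, -0.0, 1.327]
force: [-6.3, -0.6, 16.8]
grip_width: 0.0009
grip_force: 8.1
```

Call:
apply_moves:
  deltas:
    - [255, 0, 0, -0.1, 0, 0, 0]
    - [255, 0, 0, -0.1, 0, 0, 0]

```text
time_s: 7.5
ee_pos: [0.5623, 0.0276, 0.1011]
eef_rot: [3.14, -0.0, 1.327]
force: [-15.8, -0.0, 36.1]
grip_width: 0.0005
grip_force: 17.9
```

Contact: the lid is firmly shut (36 N was more than I wanted, so I'm backing off at once). The closed tips' reach is about 1.5 mm. Next: lift, move over the bail, open to about 60 mm and look at the tips.

Call:
apply_moves:
  deltas:
    - [255, 0, 0, 0.5, 0, 0, 0]
    - [255, 0, 0, 2, 0, 0, 0]
    - [90, 0, 0, 3, 0, 0, 0]
    - [90, -0.4, -1.7, 2, 0, 0, 0]
    - [90, -0.4, -1.7, 0, 0, 0, 0]
    - [90, -0.5, -1.7, 0, 0, 0, 0]
    - [90, -0.5, -1.7, 0, 0, 0, 0]
    - [90, -0.4, -1.6, 0, 0, 0, 0]
    - [90, 0, 0, 0, 0, 0, 0]
  grip_force: 10

```text
time_s: 8.4
ee_pos: [0.5398, -0.0577, 0.1736]
eef_rot: [3.142, 0.0, 1.325]
force: [0.4, 0.5, 0.4]
grip_width: 0.0531
grip_force: 0.0
```

Run:
```python
from h import *
np.set_printoptions(precision=4,suppress=True,linewidth=200)
b=cam('side');o=ctrl.get_obs();print(o['ee_pos'],o['grip_width'],o['force'])
p=o['ee_pos'];t=np.array([.97,-.242,0])
for s in(-1,1):
  for d in(0,.006,.025): print(s,d,proj(b,p+s*t*(o['grip_width']/2+.006)-[0,0,d]))
print('bar',proj(b,[.5403,-.0567,.0837]))
im=b['img'][110:210,180:300]
cv2.imwrite('pics/c4.png',cv2.resize(im,None,fx=6,fy=6,interpolation=cv2.INTER_CUBIC)[...,::-1])
```

```text
[ 0.54   -0.0567  0.1736] 0.05717598919258314 [ 0.1178 -0.1997  0.2598]
-1 0 (np.float64(220.30532548071952), np.float64(161.64320920317496))
-1 0.006 (np.float64(220.40065454590686), np.float64(163.37981831079168))
-1 0.025 (np.float64(220.697459036634), np.float64(168.7858279297562))
1 0 (np.float64(248.77881579623963), np.float64(163.85055818279366))
1 0.006 (np.float64(248.7566597358982), np.float64(165.5829632558357))
1 0.025 (np.float64(248.68770170874666), np.float64(170.97561453385327))
bar (np.float64(235.13784976894587), np.float64(187.2879692139002))
```

View pics/c4.png

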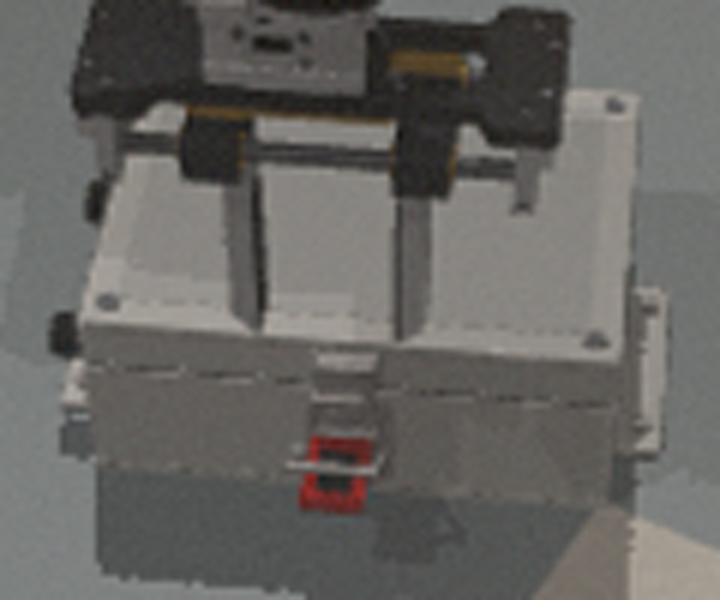

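The tips end at crop y≈330 to 338 (v≈165 to 166), again about 2 mm ahead of the reported TCP, so I'll use tip z = ee_z − 1.5 mm. The fingers straddle the bail in line with it (bar at crop (335,465)), and the lid is flush. Descending to pinch.

Call:
apply_moves:
  deltas:
    - [90, 0, 0, -2, 0, 0, 0]
    - [90, 0, 0, -2, 0, 0, 0]
    - [90, 0, 0, -2, 0, 0, 0]
    - [90, 0, 0, -1.5, 0, 0, 0]
    - [90, 0, 0, -1, 0, 0, 0]
    - [90, 0, 0, -1, 0, 0, 0]
    - [90, 0, 0, -0.7, 0, 0, 0]

```text
time_s: 9.15
ee_pos: [0.5402, -0.056, 0.071]
eef_rot: [-3.142, -0.0, 1.327]
force: [-0.6, -0.3, -0.1]
grip_width: 0.0608
grip_force: 0.0
```

Call:
apply_moves:
  deltas:
    - [165, 0, 0, 0, 0, 0, 0]
    - [165, 0, 0, 0, 0, 0, 0]
    - [165, 0, 0, 0, 0, 0, 0]
    - [165, 0, 0, 0, 0, 0, 0]
  grip_force: 15

```text
time_s: 9.55
ee_pos: [0.5396, -0.0565, 0.0719]
eef_rot: [-3.141, 0.0, 1.327]
force: [-5.8, -0.4, 2.3]
grip_width: 0.0401
grip_force: 15.0
```

Call:
apply_moves:
  deltas:
    - [165, 0.0, 0.3, 0.2, 0, 0, 0]
    - [165, 0.07, 0.28, 0.24, 0, 0, 0]
    - [165, 0.07, 0.28, 0.24, 0, 0, 0]

```text
time_s: 9.85
ee_pos: [0.5414, -0.0477, 0.0786]
eef_rot: [-3.141, 0.0, 1.327]
force: [-2.0, -1.2, -1.8]
grip_width: 0.0402
grip_force: 15.0
```

Call:
apply_moves:
  deltas:
    - [165, 0.07, 0.28, 0.24, 0, 0, 0]
    - [165, 0.07, 0.28, 0.24, 0, 0, 0]
    - [165, 0.07, 0.28, 0.24, 0, 0, 0]

```text
time_s: 10.15
ee_pos: [0.5435, -0.0389, 0.0855]
eef_rot: [-3.141, -0.0, 1.327]
force: [0.7, -0.3, -5.2]
grip_width: 0.0402
grip_force: 15.0
```

Run:
```python
from h import *
np.set_printoptions(precision=4,suppress=True,linewidth=200)
b=cam('side');o=ctrl.get_obs();print(o['ee_pos'],o['grip_width'],o['force'])
im=b['img'][135:195,200:280]
cv2.imwrite('pics/c5.png',cv2.resize(im,None,fx=9,fy=9,interpolation=cv2.INTER_CUBIC)[...,::-1])
F=np.array([.555,-.001]);oo=np.array([-.239,-.971])
for r,z in((.04,.098),(.015,.086),(.022,.086),(.0115,.097)): print(r,z,np.array(proj(b,[*(F+oo*r),z]))-[200,135])
```

```text
[ 0.5437 -0.0386  0.0859] 0.03984826317744891 [-2.6234  1.5614 -2.8866]
0.04 0.098 [36.2215 43.5126]
0.015 0.086 [37.3569 39.596 ]
0.022 0.086 [37.0577 41.5489]
0.0115 0.097 [37.464 35.748]
```

View pics/c5.png

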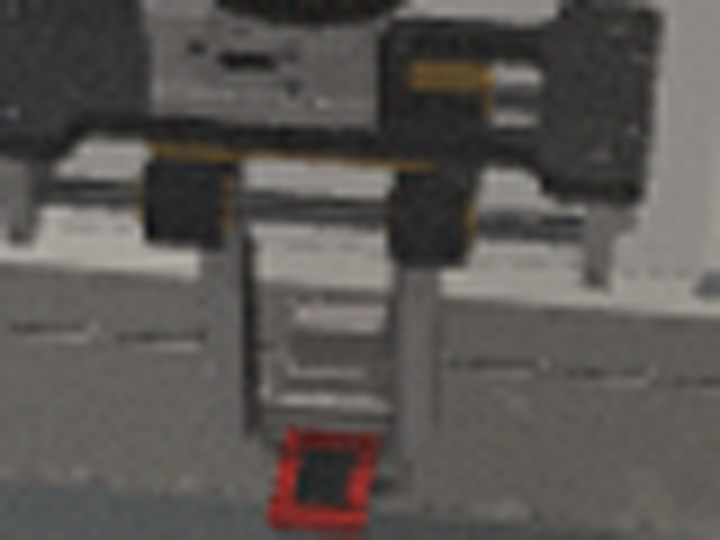

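The bar is at crop (328,402), just above and outward of the keeper; the keeper's wall top is at y≈312 and lip at y≈372, close to nominal. Moving it in over the lip.

Call:
apply_moves:
  deltas:
    - [165, 0.07, 0.28, 0.1, 0, 0, 0]
    - [165, 0.07, 0.28, 0.05, 0, 0, 0]
    - [165, 0.07, 0.28, 0, 0, 0, 0]

```text
time_s: 10.5
ee_pos: [0.5458, -0.0308, 0.0873]
eef_rot: [3.141, 0.0, 1.327]
force: [-3.0, -1.5, 0.6]
grip_width: 0.0406
grip_force: 15.0
```

Call:
apply_moves:
  deltas:
    - [165, 0.05, 0.19, 0, 0, 0, 0]
    - [165, 0.05, 0.19, 0, 0, 0, 0]
    - [165, 0, 0, 0, 0, 0, 0]

```text
time_s: 10.8
ee_pos: [0.5468, -0.0269, 0.0872]
eef_rot: [3.141, -0.0, 1.327]
force: [-3.2, 0.0, 2.1]
grip_width: 0.0401
grip_force: 15.0
```

```bash
cat > st.py <<'E'
from h import *
np.set_printoptions(precision=4,suppress=True,linewidth=200)
F=np.array([.555,-.001]);oo=np.array([-.239,-.971]);t=np.array([.971,-.239])
o=ctrl.get_obs();p=o['ee_pos'];f=o['force'];d=p[:2]-F
print('r %.1f w %.1f z %.1f'%(d@oo*1e3,d@t*1e3,p[2]*1e3),'Fout %.1f Ft %.1f Fz %.1f'%(f[:2]@oo,f[:2]@t,f[2]),o['time_s'],o['grip_width'])
E
python3 st.py
python3 - <<'E'
from h import *
np.set_printoptions(linewidth=220)
b=cam('side');g=b['img'].mean(2)
for v in range(165,190): print(v,g[v,226:252].astype(int))
E
```

```text
r 27.1 w -1.8 z 87.2 Fout 0.7 Ft -3.2 Fz 2.1 10.8 0.040072602433585174
165 [ 90  70  64 130 149 145 145 146 145 146 145 148 146 146 146 148 148 138  71  94  93  93  89 100 150 148]
166 [ 90  69  37  78 110 113 118 122 131 132 140 142 147 145 147 147 152 138  77  93  92  94  88  98 152 147]
167 [ 89  73  39  65  89  90  88  88  91  93  83  85  89  95  97  98 107 104  69  95  91  91  89  98 145 147]
168 [ 94  82  38  69  90  92 102  82  93 102  84  85  86  89  93  92  92  82  65  96  95  94  86  65  92  96]
169 [ 93  79  35  64  89  91 100 131 128 129 129 128 130 127 129 129 120  72  66  94  95  94  90  64  84  89]
170 [ 96  89  36  67  90  88 102 129 126 125 126 124 128 129 127 125 106  69  68  96  94  93  98  80  96  97]
171 [ 93  85  42  67  90  88  84  86  96  99 109 109 112 124 124 121  88  72  69  93  93  94  94  72  89  95]
172 [94 90 42 60 88 88 77 70 69 72 69 71 69 71 74 66 67 72 66 93 95 92 96 76 89 89]
173 [93 86 32 46 83 89 71 69 74 70 70 71 70 70 71 74 71 64 68 95 94 95 98 72 88 89]
174 [ 97  92  36  64 100 103  88  89  85  87  82  79  83  79  78  76  70  64  70  92  95  9
[... 682 characters left out ...]
1]
182 [ 94  93  94  86  74  74  67  70  79  73  88 104 104 105 101 100  92  81  72  79  89  87  90  89  95  88]
183 [98 98 93 82 76 82 66 48 54 58 54 59 53 53 58 59 64 83 71 83 90 88 89 90 95 95]
184 [94 93 95 85 75 66 74 50 52 56 55 56 58 57 56 58 64 85 72 77 85 90 88 92 91 90]
185 [98 98 93 97 98 62 60 50 39 35 41 32 43 49 57 59 66 90 87 80 88 89 92 87 88 88]
186 [92 95 94 83 83 74 74 48 44 43 42 41 44 48 56 68 80 93 86 79 88 90 89 87 89 91]
187 [94 94 94 98 98 79 70 44 42 43 45 39 52 74 78 71 76 85 76 84 89 87 86 87 88 92]
188 [93 93 96 94 79 61 59 39 37 41 38 37 40 59 72 50 59 73 76 79 91 91 91 89 88 90]
189 [92 94 99 98 85 73 64 42 40 45 39 44 45 63 55 48 53 70 77 83 86 89 88 89 85 89]
```

Call:
apply_moves:
  deltas:
    - [165, 0.04, 0.15, 0, 0, 0, 0]
    - [165, 0.04, 0.15, 0, 0, 0, 0]

```text
time_s: 11.05
ee_pos: [0.5475, -0.0242, 0.087]
eef_rot: [-3.142, 0.0, 1.327]
force: [-3.2, -1.0, 0.1]
grip_width: 0.0401
grip_force: 15.0
```

```bash
python3 st.py
```

```text
r 24.3 w -1.8 z 87.0 Fout 1.8 Ft -2.8 Fz 0.1 11.05 0.04014770025594359
```

Call:
apply_moves:
  deltas:
    - [165, 0.04, 0.15, 0, 0, 0, 0]
    - [165, 0.04, 0.15, 0, 0, 0, 0]

```text
time_s: 11.25
ee_pos: [0.5482, -0.0211, 0.0868]
eef_rot: [-3.141, 0.0, 1.327]
force: [-3.4, -2.7, -2.0]
grip_width: 0.0405
grip_force: 15.0
```

```bash
python3 st.py
```

```text
r 21.1 w -1.8 z 86.8 Fout 3.5 Ft -2.7 Fz -2.0 11.25 0.04045273098368987
```

Call:
apply_moves:
  deltas:
    - [165, 0.03, 0.12, 0.02, 0, 0, 0]
    - [165, 0.03, 0.12, 0.02, 0, 0, 0]

```text
time_s: 11.45
ee_pos: [0.5488, -0.0187, 0.0871]
eef_rot: [-3.141, 0.0, 1.327]
force: [-1.5, -2.5, -3.8]
grip_width: 0.0401
grip_force: 15.0
```

```bash
python3 st.py
```

```text
r 18.7 w -1.8 z 87.1 Fout 2.8 Ft -0.8 Fz -3.8 11.45 0.04007485335724298
```

Call:
apply_moves:
  deltas:
    - [165, 0.025, 0.1, 0.02, 0, 0, 0]
    - [165, 0.025, 0.1, 0.01, 0, 0, 0]

```text
time_s: 11.65
ee_pos: [0.5493, -0.0167, 0.0876]
eef_rot: [-3.141, 0.0, 1.327]
force: [-1.8, -2.8, -3.5]
grip_width: 0.0403
grip_force: 15.0
```

```bash
python3 st.py
```

```text
r 16.6 w -1.8 z 87.6 Fout 3.1 Ft -1.1 Fz -3.5 11.65 0.0402695572666738
```

Call:
apply_moves:
  deltas:
    - [165, 0.025, 0.1, 0, 0, 0, 0]
    - [165, 0, 0, 0, 0, 0, 0]

```text
time_s: 11.85
ee_pos: [0.5496, -0.0156, 0.0877]
eef_rot: [-3.141, -0.0, 1.327]
force: [-2.2, -2.2, -3.7]
grip_width: 0.0398
grip_force: 15.0
```

```bash
python3 st.py
```

```text
r 15.5 w -1.7 z 87.7 Fout 2.7 Ft -1.6 Fz -3.7 11.85 0.03984447789374164
```

Call:
apply_moves:
  deltas:
    - [165, 0.025, 0.1, 0, 0, 0, 0]
    - [165, 0, 0, 0, 0, 0, 0]

```text
time_s: 12.05
ee_pos: [0.5499, -0.0147, 0.0877]
eef_rot: [-3.141, 0.0, 1.327]
force: [-2.9, -1.6, -3.1]
grip_width: 0.0401
grip_force: 15.0
```

```bash
python3 st.py
```

```text
r 14.5 w -1.7 z 87.7 Fout 2.3 Ft -2.5 Fz -3.1 12.05 0.040138075999929274
```

Call:
apply_moves:
  deltas:
    - [165, 0.025, 0.1, 0, 0, 0, 0]
    - [165, 0, 0, 0, 0, 0, 0]

```text
time_s: 12.25
ee_pos: [0.5501, -0.0137, 0.0878]
eef_rot: [-3.142, -0.0, 1.327]
force: [-3.1, -1.9, -3.0]
grip_width: 0.0399
grip_force: 15.0
```

```bash
python3 st.py
```

```text
r 13.5 w -1.7 z 87.8 Fout 2.6 Ft -2.5 Fz -3.0 12.25 0.039916899479189256
```

Call:
apply_moves:
  deltas:
    - [165, 0.025, 0.1, 0, 0, 0, 0]
    - [165, 0, 0, 0, 0, 0, 0]

```text
time_s: 12.45
ee_pos: [0.5503, -0.0128, 0.0878]
eef_rot: [-3.141, 0.0, 1.327]
force: [-3.5, -4.1, -2.7]
grip_width: 0.04
grip_force: 15.0
```

```bash
python3 st.py
```

```text
r 12.6 w -1.7 z 87.8 Fout 4.8 Ft -2.4 Fz -2.7 12.45 0.04002531825802516
```

Call:
apply_moves:
  deltas:
    - [165, 0.015, 0.06, 0, 0, 0, 0]
    - [165, 0, 0, 0, 0, 0, 0]

```text
time_s: 12.65
ee_pos: [0.5504, -0.0126, 0.0878]
eef_rot: [-3.141, 0.001, 1.327]
force: [-4.2, -7.0, -2.3]
grip_width: 0.04
grip_force: 15.0
```

```bash
python3 st.py;python3 - <<'E'
from h import *
np.set_printoptions(linewidth=220)
b=cam('side');g=b['img'].mean(2)
for v in range(164,182): print(v,g[v,226:252].astype(int))
E
```

```text
r 12.3 w -1.7 z 87.8 Fout 7.8 Ft -2.4 Fz -2.3 12.65 0.04004299640984039
164 [ 96  91  64  63 130 149 145 145 146 146 146 147 142 145 146 145 146 146 139  62  93  93  92  98 136 153]
165 [ 93  92  65  69 131 146 146 145 146 146 144 147 147 148 145 146 147 147 140  63  95  94  91 100 145 159]
166 [ 95  90  68  51  94 114 116 122 129 133 140 142 143 146 145 148 148 146 135  67  92  93  93  96 131 147]
167 [ 94  92  69  49  79  85  91  85  91  89  86  84  89  95  96 101 105 110 105  66  94  93  86  95 133 145]
168 [ 93  90  74  44  76  97 102  87  93  99  83  84  92  88  88  88  89  89  81  68  95  93  92  85  80  93]
169 [ 92  92  83  38  63  87  98 130 130 128 130 132 138 130 131 129 121  81  83  71  95  93  91  77  78  83]
170 [ 93  95  80  43  71  94 106 134 140 137 141 134 125 137 139 134 104  71  84  73  97  96  86  78  90  86]
171 [ 93  94  82  54 101 119 130 137 136 133 126 125 131 127 138 133 102  81  90  66  95  95  89  80  88  89]
172 [ 94  95  84  50  79  91  92  95 100 102 101 108 123 126 134 131 132 120 114  68  97  93  89  87  89  88]
173 [92 97 86 54 86 72 66 71 64 59 68 70 69 73 81 91 84 88 84 70 96 95 92 81 90 88]
174 [95 96 85 58 87 82 88 80 74 76 77 73 74 74 71 75 69 84 82 70 93 95 95 83 86 90]
175 [ 95  96  88  68  87  85 111  96  92  92  85  88  88  82  76  77  81  89  81  68  93  97 103  77  67  82]
176 [ 99  96  97  89  88  90 122 122  97  93  87  88  86  80  88  87  80  90  81  71  93  94  91  86  86  90]
177 [96 98 94 88 90 76 76 75 77 76 76 79 89 91 98 87 81 97 84 88 90 89 90 94 89 88]
178 [94 93 96 84 87 73 70 77 79 82 79 79 83 78 81 76 71 90 83 78 89 89 84 87 88 88]
179 [95 97 94 91 89 74 75 74 73 73 70 76 73 74 76 74 76 94 77 81 90 88 90 91 90 87]
180 [93 97 93 90 90 72 66 74 73 76 73 72 68 71 75 69 80 90 78 81 91 87 92 95 90 88]
181 [94 95 91 89 85 63 82 93 93 94 90 81 91 92 89 80 91 89 79 80 90 87 92 99 93 91]
```

Back wall touched (outward force 7.8 N, bar at v≈171.5). Backing off about 1.2 mm and lowering into the groove.

Call:
apply_moves:
  deltas:
    - [165, -0.03, -0.12, 0, 0, 0, 0]
    - [165, 0, 0, -0.2, 0, 0, 0]
    - [165, 0, 0, -0.2, 0, 0, 0]

```text
time_s: 13.0
ee_pos: [0.5506, -0.013, 0.0846]
eef_rot: [3.141, -0.001, 1.327]
force: [-5.9, 0.8, 8.1]
grip_width: 0.04
grip_force: 15.0
```

```bash
python3 st.py
```

```text
r 12.7 w -1.5 z 84.6 Fout 0.6 Ft -5.9 Fz 8.1 13.0 0.040022552303182066
```

Call:
apply_moves:
  deltas:
    - [165, -0.01, -0.05, -0.05, 0, 0, 0]
    - [165, 0, 0, 0, 0, 0, 0]

```text
time_s: 13.2
ee_pos: [0.5504, -0.0134, 0.0838]
eef_rot: [3.141, -0.001, 1.327]
force: [-4.7, 2.0, 3.4]
grip_width: 0.0403
grip_force: 15.0
```

```bash
python3 st.py
```

```text
r 13.1 w -1.5 z 83.8 Fout -0.8 Ft -5.0 Fz 3.4 13.2 0.04027253311224559
```

Force fell, so that was drag. Lowering on in 1 mm steps.

Call:
apply_moves:
  deltas:
    - [165, 0, 0, -0.1, 0, 0, 0]
    - [165, 0, 0, 0, 0, 0, 0]

```text
time_s: 13.4
ee_pos: [0.5504, -0.0133, 0.0828]
eef_rot: [3.141, -0.001, 1.327]
force: [-5.1, 1.4, 3.2]
grip_width: 0.04
grip_force: 15.0
```

```bash
python3 st.py
```

```text
r 13.0 w -1.5 z 82.8 Fout -0.1 Ft -5.2 Fz 3.2 13.4 0.03997646118658409
```

Call:
apply_moves:
  deltas:
    - [165, 0, 0, -0.1, 0, 0, 0]
    - [165, 0, 0, -0.05, 0, 0, 0]

```text
time_s: 13.6
ee_pos: [0.5505, -0.0132, 0.0815]
eef_rot: [3.141, -0.001, 1.327]
force: [-4.7, 2.9, 5.9]
grip_width: 0.0398
grip_force: 15.0
```

```bash
python3 st.py
```

```text
r 13.0 w -1.5 z 81.5 Fout -1.7 Ft -5.2 Fz 5.9 13.6 0.03977157687882377
```

Call:
apply_moves:
  deltas:
    - [165, 0, 0, -0.1, 0, 0, 0]
    - [165, 0, 0, 0, 0, 0, 0]

```text
time_s: 13.8
ee_pos: [0.5504, -0.0132, 0.0803]
eef_rot: [3.141, -0.001, 1.327]
force: [-5.0, 1.8, 3.7]
grip_width: 0.0402
grip_force: 15.0
```

```bash
python3 st.py
```

```text
r 13.0 w -1.5 z 80.3 Fout -0.6 Ft -5.2 Fz 3.7 13.8 0.04019941350201215
```

Call:
apply_moves:
  deltas:
    - [165, 0, 0, -0.1, 0, 0, 0]
    - [165, 0, 0, 0, 0, 0, 0]

```text
time_s: 14.0
ee_pos: [0.5505, -0.0131, 0.0794]
eef_rot: [3.141, -0.001, 1.327]
force: [-5.0, 3.1, 4.7]
grip_width: 0.0402
grip_force: 15.0
```

```bash
python3 st.py
```

```text
r 12.9 w -1.5 z 79.4 Fout -1.8 Ft -5.6 Fz 4.7 14.0 0.040166739390193766
```

Call:
apply_moves:
  deltas:
    - [165, 0, 0, -0.1, 0, 0, 0]
    - [165, 0, 0, 0, 0, 0, 0]

```text
time_s: 14.2
ee_pos: [0.5505, -0.0131, 0.0785]
eef_rot: [3.141, -0.001, 1.327]
force: [-5.9, 3.7, 5.6]
grip_width: 0.0402
grip_force: 15.0
```

```bash
python3 st.py
```

```text
r 12.8 w -1.5 z 78.5 Fout -2.2 Ft -6.6 Fz 5.6 14.2 0.04020029119628118
```

Call:
apply_moves:
  deltas:
    - [165, 0, 0, -0.1, 0, 0, 0]
    - [165, 0, 0, 0, 0, 0, 0]

```text
time_s: 14.4
ee_pos: [0.5506, -0.013, 0.0776]
eef_rot: [3.141, -0.002, 1.327]
force: [-5.3, 4.6, 7.0]
grip_width: 0.0404
grip_force: 15.0
```

```bash
python3 st.py;python3 - <<'E'
from h import *
np.set_printoptions(linewidth=220)
b=cam('side');g=b['img'].mean(2)
for v in range(164,184): print(v,g[v,226:252].astype(int))
E
```

```text
r 12.7 w -1.5 z 77.6 Fout -3.2 Ft -6.2 Fz 7.0 14.4 0.04039752982009828
164 [ 94  90  64  64 129 149 146 145 146 147 146 146 144 148 145 145 147 146 138  65  91  94  91  97 135 149]
165 [ 94  87  73  64 131 146 144 144 146 146 145 145 147 147 145 148 147 149 139  64  93  96  91  96 134 148]
166 [ 96  91  68  50  92 114 117 120 129 131 139 142 145 149 147 149 148 146 136  64  93  89  93  98 135 149]
167 [ 95  96  69  36  63  87  92  86  92  90  85  87  92  94  95  98 106 112 106  67  92  95  88  96 132 146]
168 [ 93  92  79  37  67  94 104  90  89 102  87  86  89  86  90  95  89  83  81  65  95  94  90  89  84  94]
169 [ 93  93  83  40  67  90  99 130 128 130 129 130 127 125 130 130 120  83  84  68  95  93  92  83  75  82]
170 [ 94  94  87  39  69  89  98 126 129 133 128 124 126 126 129 126 104  75  84  68  93  94  91  84  85  89]
171 [ 94  93  87  40  66  91  87  95 105 109 120 115 114 127 135 119  91  79  85  71  95  96  90  85  84  90]
172 [92 94 85 33 66 88 74 73 75 77 76 74 75 76 77 73 70 73 86 65 94 93 93 85 86 90]
173 [95 94 87 37 70 94 80 77 82 83 80 75 78 76 73 76 71 74 84 71 
[... 288 characters left out ...]
107 107 106  88  69  70  79  79  65  93  93  92  85  87  90]
177 [95 96 90 61 89 72 74 71 73 76 70 79 87 91 95 91 75 87 81 67 97 93 90 90 89 90]
178 [98 93 90 76 83 71 70 79 82 92 75 78 84 77 82 79 70 83 81 69 97 96 93 88 88 86]
179 [98 97 92 81 84 72 66 75 72 73 71 73 74 72 75 73 75 85 80 79 88 85 90 89 92 89]
180 [96 96 94 84 88 66 72 82 82 74 70 73 68 68 75 75 75 86 83 83 91 86 88 89 89 89]
181 [ 94  95  89  88  84  69  88 102  97  93  94  84  91  91  93  84  89  96  81  79  89  88  90  86  85  88]
182 [ 95  96  92  85  84  73  93  96 100  99 102 104 104 102 105 104  97  89  81  78  88  90  88  90  90  86]
183 [94 94 93 88 87 68 68 74 76 81 86 88 88 88 87 88 91 91 85 80 89 88 89 91 97 86]
```

The middle of the bar is now hidden behind the lip, with only its ends showing (about (231,174) and (243,175)), so it is inside the groove. Seeking the floor.

Call:
apply_moves:
  deltas:
    - [165, 0, 0, -0.1, 0, 0, 0]
    - [165, 0, 0, 0, 0, 0, 0]

```text
time_s: 14.65
ee_pos: [0.5506, -0.0129, 0.077]
eef_rot: [3.141, -0.002, 1.327]
force: [-8.6, 4.5, 10.7]
grip_width: 0.0399
grip_force: 15.0
```

```bash
python3 st.py
```

```text
r 12.6 w -1.4 z 77.0 Fout -2.3 Ft -9.4 Fz 10.7 14.65 0.03986084614948041
```

Floor reached (force rises to 10.7 N, motion stalls). Releasing and checking that the bar stays.

Call:
apply_moves:
  deltas:
    - [120, 0, 0, 0, 0, 0, 0]
    - [100, 0, 0, 0, 0, 0, 0]
    - [90, 0, 0, 0, 0, 0, 0]
    - [90, 0, 0, 0, 0, 0, 0]

```text
time_s: 15.05
ee_pos: [0.5504, -0.0139, 0.0758]
eef_rot: [3.141, -0.0, 1.327]
force: [-0.1, -0.1, -0.3]
grip_width: 0.0607
grip_force: 0.0
```

```bash
python3 st.py;python3 - <<'E'
from h import *
np.set_printoptions(linewidth=220)
b=cam('side');g=b['img'].mean(2)
for v in range(168,186): print(v,g[v,222:256].astype(int))
im=b['img'].astype(int);m=(im[...,0]>90)&(im[...,1]<60)&(im[...,2]<60);ys,xs=np.nonzero(m[150:215,215:260]);print('red',xs.min()+215,xs.max()+215,ys.min()+150,ys.max()+150)
E
```

```text
r 13.6 w -1.4 z 75.8 Fout 0.1 Ft -0.1 Fz -0.3 15.05 0.06071034535601479
168 [ 94  92  82  39  66  90  87  88  86  91 103  83  91 103  87  88  90  87  92  90  88  88  84  92  93  89  78  68  95  93  94  84  97 111]
169 [ 97  95  83  37  64  89  87  86  88  86  98 131 130 130 129 128 131 130 128 128 119  79  89  84  91  86  80  68  93  96  91  86  83  90]
170 [ 91  93  90  34  70  91  89  87  84  86  97 125 127 126 125 124 126 127 126 127 105  75  87  89  87  86  85  72  95  94  95  87  85  89]
171 [ 93  91  85  40  67  93  88  85  86  90  85  85 102  98 111 109 112 122 127 129  93  75  89  89  88  88  81  66  94  96  92  85  84  85]
172 [94 95 85 35 58 90 86 85 87 83 80 76 76 77 73 75 76 75 72 72 72 73 91 89 94 96 83 67 94 91 92 84 90 87]
173 [94 92 85 44 53 76 60 68 89 95 87 75 76 79 80 75 74 75 78 77 74 76 87 85 93 96 89 69 94 93 91 83 88 92]
174 [ 92  93  87  44  61  90  88 102 131 133 128  80  82  81  83  73  85  87  90  79  77  70  80  76  85 113  88  68  96  95  87  81  85  87]
175 [ 94  96  84  43  71  89  83  78  94  94 105 108 110 119 127 110 127 136 134  94 119 123 115 101  
[... 507 characters left out ...]
80 [94 95 97 95 92 95 94 85 86 65 66 76 80 78 70 71 71 69 73 74 80 94 79 81 86 89 84 85 95 97 96 91 87 89]
181 [97 92 92 94 96 97 94 85 81 67 88 99 98 95 95 83 95 95 95 80 80 87 78 78 89 89 88 87 91 85 93 95 89 89]
182 [ 96  95  96  97  95  98  94  86  83  74  99  97  97 102 104 104 105 105 105  99  96  87  76  79  89  86  89  91  88  87  89  96  92  86]
183 [95 97 97 92 93 92 95 83 85 68 67 75 74 85 82 87 88 87 87 89 86 89 82 81 90 90 85 90 88 89 88 94 94 85]
184 [92 94 96 97 96 93 93 88 84 74 68 63 63 62 63 62 62 62 60 67 72 86 78 78 91 86 90 91 89 89 89 98 94 95]
185 [99 94 95 96 94 94 93 91 83 69 63 65 64 64 63 61 61 66 58 62 66 89 76 81 89 89 85 88 88 88 87 89 98 96]
red 230 241 184 200
```

The bar stayed hooked after release (ends still at v≈174 to 175), with the lever at about 1.0 rad. Now lifting clear, moving outward, closing the jaws and tilting to press the lever.

Call:
apply_moves:
  deltas:
    - [90, 0, 0, 1, 0, 0, 0]
    - [90, 0, 0, 2, 0, 0, 0]
    - [90, 0, 0, 3, 0, 0, 0]
    - [90, 0, 0, 3, 0, 0, 0]

```text
time_s: 15.5
ee_pos: [0.55, -0.0138, 0.1674]
eef_rot: [3.142, -0.0, 1.327]
force: [-0.8, -0.6, 0.8]
grip_width: 0.0606
grip_force: 0.0
```

Call:
apply_moves:
  deltas:
    - [255, -0.24, -1.0, 0, 0.091, -0.022, 0]
    - [255, -0.24, -1.0, 0, 0.091, -0.022, 0]
    - [255, -0.24, -1.0, 0, 0.091, -0.022, 0]
    - [255, -0.24, -1.0, 0, 0.091, -0.022, 0]
    - [255, -0.24, -1.0, 0, 0.091, -0.022, 0]
    - [255, -0.24, -1.0, 0, 0.091, -0.022, 0]
    - [255, -0.24, -1.0, 0, 0.091, -0.022, 0]
    - [255, -0.24, -1.0, 0, 0.091, -0.022, 0]
    - [255, 0, 0, 0, 0, 0, 0]
    - [255, 0, 0, 0, 0, 0, 0]
  grip_force: 20

```text
time_s: 16.5
ee_pos: [0.531, -0.0942, 0.166]
eef_rot: [-3.135, -0.747, 1.324]
force: [-0.3, 0.6, -0.1]
grip_width: 0.0006
grip_force: 0.0
```

```bash
python3 st.py
python3 - <<'E'
from h import *
np.set_printoptions(precision=3,suppress=True)
o=ctrl.get_obs();p=o['ee_pos'];print(p,o['eef_rot'],o['qpos'])
from scipy.spatial.transform import Rotation as R
M=R.from_euler('xyz',o['eef_rot']).as_matrix();print(M)
b=cam('side');t=cam('top')
for n,q in(('tcp',p),('tipA',p+M[:,2]*.0015),('tipB',p+M[:,2]*.025+[0,0,.0235])): print(n,q,'side',np.array(proj(b,q)),'top',np.array(proj(t,q)))
A=b['img'][120:220,180:300];B=t['img'][150:250,200:300]
im=np.hstack([cv2.resize(A,(456,380),interpolation=2),cv2.resize(B,(330,330),interpolation=2) if 0 else cv2.resize(B,(340,380),interpolation=2)])
cv2.imwrite('pics/c6.png',im[...,::-1])
E
```

```text
r 96.2 w -1.0 z 166.0 Fout -0.5 Ft -0.4 Fz -0.1 16.5 0.0006023185874432138
[ 0.531 -0.094  0.166] [-3.135 -0.747  1.324] [-0.575  0.435  1.613  0.705  1.432 -0.555]
[[ 0.179  0.971  0.16 ]
 [ 0.711 -0.24   0.661]
 [ 0.68  -0.005 -0.733]]
tcp [ 0.531 -0.094  0.166] side [232.767 176.56 ] top [266.067 210.397]
tipA [ 0.531 -0.093  0.165] side [232.825 176.56 ] top [265.593 210.293]
tipB [ 0.535 -0.078  0.171] side [233.548 169.881] top [258.227 208.137]
```

View pics/c6.png

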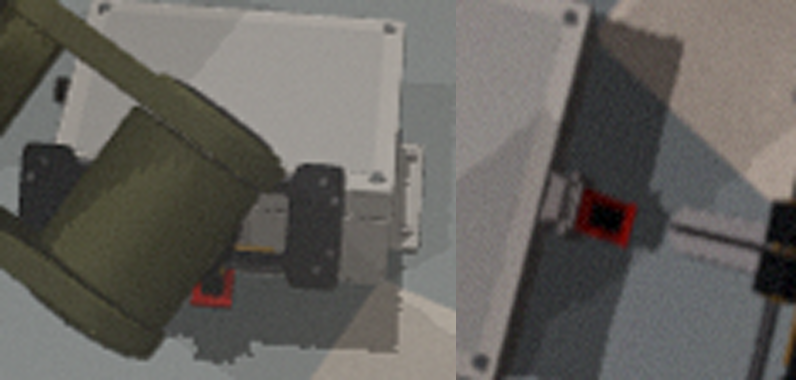

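In the top view the tip is at composite (672,225), i.e. pixel (263.5,209), which confirms the ~1.5 mm reach along the tool axis; the lever is just inward of it. Approaching the lever's outer face.

Call:
apply_moves:
  deltas:
    - [255, 0.1, 0.41, -1.44, 0, 0, 0]
    - [255, 0.1, 0.41, -1.44, 0, 0, 0]
    - [255, 0.1, 0.41, -1.44, 0, 0, 0]
    - [255, 0.1, 0.41, -1.44, 0, 0, 0]
    - [255, 0.1, 0.41, -1.44, 0, 0, 0]
    - [255, 0.1, 0.41, -1.44, 0, 0, 0]
    - [255, 0.1, 0.41, -1.44, 0, 0, 0]
    - [255, 0.1, 0.41, -1.44, 0, 0, 0]
    - [255, 0, 0, 0, 0, 0, 0]

```text
time_s: 17.5
ee_pos: [0.5382, -0.0602, 0.0485]
eef_rot: [-3.131, -0.75, 1.322]
force: [0.3, -0.3, 0.2]
grip_width: 0.0005
grip_force: 0.0
```

```bash
python3 st.py
```

```text
r 61.5 w -2.1 z 48.5 Fout 0.2 Ft 0.4 Fz 0.2 17.5 0.0004577131452825117
```

Call:
apply_moves:
  deltas:
    - [255, 0.08, 0.19, -0.2, 0, 0, 0]
    - [255, 0.08, 0.19, -0.2, 0, 0, 0]
    - [255, 0.05, 0.2, -0.22, 0, 0, 0]

```text
time_s: 17.8
ee_pos: [0.5414, -0.0553, 0.0447]
eef_rot: [-3.137, -0.749, 1.325]
force: [-0.4, 0.6, -0.4]
grip_width: 0.0002
grip_force: 0.0
```

```bash
python3 st.py
```

```text
r 56.0 w -0.2 z 44.7 Fout -0.5 Ft -0.6 Fz -0.4 17.8 0.00016755202478404625
```

Call:
apply_moves:
  deltas:
    - [255, 0.04, 0.16, -0.2, 0, 0, 0]
    - [255, 0.04, 0.16, -0.2, 0, 0, 0]
    - [255, 0.03, 0.13, -0.16, 0, 0, 0]

```text
time_s: 18.1
ee_pos: [0.5423, -0.0508, 0.0387]
eef_rot: [-3.136, -0.749, 1.325]
force: [-0.3, -1.4, 1.3]
grip_width: 0.0005
grip_force: 0.7
```

```bash
python3 st.py
```

```text
r 51.4 w -0.5 z 38.7 Fout 1.4 Ft 0.1 Fz 1.3 18.1 0.0005046080216017626
```

Contact right where predicted. Following the lever's arc.

Call:
apply_moves:
  deltas:
    - [255, 0.015, 0.06, -0.22, 0, 0, 0]
    - [255, 0.015, 0.06, -0.22, 0, 0, 0]

```text
time_s: 18.3
ee_pos: [0.5426, -0.0495, 0.0344]
eef_rot: [-3.136, -0.749, 1.325]
force: [-0.8, -0.2, 2.2]
grip_width: 0.0001
grip_force: 1.1
```

```bash
python3 st.py
```

```text
r 50.0 w -0.5 z 34.4 Fout 0.4 Ft -0.7 Fz 2.2 18.3 0.00014457949576520248
```

Call:
apply_moves:
  deltas:
    - [255, 0.015, 0.06, -0.22, 0, 0, 0]
    - [255, 0.015, 0.06, -0.22, 0, 0, 0]
    - [255, 0.01, 0.04, -0.2, 0, 0, 0]

```text
time_s: 18.6
ee_pos: [0.543, -0.0479, 0.028]
eef_rot: [-3.136, -0.749, 1.325]
force: [-0.8, -1.4, 5.8]
grip_width: 0.0005
grip_force: 2.1
```

```bash
python3 st.py
```

```text
r 48.4 w -0.4 z 28.0 Fout 1.5 Ft -0.4 Fz 5.8 18.6 0.0005494749911584731
```

Call:
apply_moves:
  deltas:
    - [255, 0.015, 0.06, -0.2, 0, 0, 0]
    - [255, 0.02, 0.08, -0.2, 0, 0, 0]

```text
time_s: 18.8
ee_pos: [0.5434, -0.0467, 0.024]
eef_rot: [-3.136, -0.749, 1.325]
force: [-1.0, -1.0, 5.5]
grip_width: 0.0001
grip_force: 2.2
```

```bash
python3 st.py
```

```text
r 47.1 w -0.4 z 24.0 Fout 1.2 Ft -0.8 Fz 5.5 18.8 0.00013130885041905675
```

Now mostly inward: about −6.5 mm outward, −5 mm z.

Call:
apply_moves:
  deltas:
    - [255, 0.05, 0.2, -0.18, 0, 0, 0]
    - [255, 0.05, 0.2, -0.14, 0, 0, 0]

```text
time_s: 19.0
ee_pos: [0.5444, -0.0427, 0.0208]
eef_rot: [-3.136, -0.749, 1.324]
force: [0.1, -2.0, 6.1]
grip_width: 0.0001
grip_force: 2.2
```

```bash
python3 st.py
```

```text
r 43.0 w -0.4 z 20.8 Fout 1.9 Ft 0.6 Fz 6.1 19.0 0.00012718782046365292
```

Run:
```python
from h import *
F=np.array([.555,-.001]);o=np.array([-.239,-.971])
for n in('side','top'):
    b=cam(n);im=b['img'].astype(int);m=(im[...,0]>80)&(im[...,1]<50)&(im[...,2]<50)
    x0,y0=(215,150) if n=='side' else (215,190)
    s=m[y0:y0+65,x0:x0+50];ys,xs=np.nonzero(s);print(n,len(xs),xs.min()+x0,xs.max()+x0,ys.min()+y0,ys.max()+y0)
    for th in(1.,.7,.5,.3,0):
        print(th,[np.round(proj(b,[*(F+o*(.017+L*np.sin(th))),.058-L*np.cos(th)]),1) for L in(.0,.05)])
```

```text
Traceback (most recent call last):
ValueError: zero-size array to reduction operation minimum which has no identity
```

Run:
```python
from h import *
F=np.array([.555,-.001]);o=np.array([-.239,-.971])
b=cam('top');im=b['img'].astype(int);m=(im[...,0]>70)&(im[...,1]<50)&(im[...,2]<50)
for v in range(196,222): print(v,''.join('#' if x else '.' for x in m[v,215:275]))
for th in(1.,.7,.5,.3,0): print(th,[np.round(proj(b,[*(F+o*(.017+L*np.sin(th))),.058-L*np.cos(th)]),1) for L in(.0,.05)])
```

```text
196 ............................................................
197 ............................................................
198 ............................................................
199 ............................................................
200 ............................................................
201 ............................................................
202 ............................................................
203 ............................................................
204 ............................................................
205 ............................................................
206 ............................................................
207 ............................................................
208 ............................................................
209 ............................................................
210 ............................................................
211 ..........................................................#.
212 ............................................................
213 ............................................................
214 ............................................................
215 ............................................................
216 ............................................................
217 ............................................................
218 ............................................................
219 ............................................................
220 ............................................................
221 ............................................................
1.0 [array([233.7, 203.2]), array([251. , 208.5])]
0.7 [array([233.7, 203.2]), array([247.3, 207.6])]
0.5 [array([233.7, 203.2]), array([244.2, 206.9])]
0.3 [array([233.7, 203.2]), array([240.8, 206. ])]
0 [array([233.7, 203.2]), array([235.2, 204.5])]
```

Call:
apply_moves:
  deltas:
    - [255, 0.05, 0.22, -0.1, 0, 0, 0]
    - [255, 0.05, 0.22, -0.08, 0, 0, 0]

```text
time_s: 19.3
ee_pos: [0.5452, -0.0383, 0.0187]
eef_rot: [-3.135, -0.748, 1.324]
force: [0.4, -3.5, 1.4]
grip_width: 0.0007
grip_force: 1.9
```

```bash
python3 st.py
```

```text
r 38.6 w -0.6 z 18.7 Fout 3.3 Ft 1.2 Fz 1.4 19.3 0.0006721981771994477
```

Force is now along the lever normal. Continuing inward.

Call:
apply_moves:
  deltas:
    - [255, 0.05, 0.22, -0.08, 0, 0, 0]
    - [255, 0.05, 0.2, -0.06, 0, 0, 0]

```text
time_s: 19.5
ee_pos: [0.5462, -0.0338, 0.0173]
eef_rot: [-3.135, -0.749, 1.324]
force: [0.9, -2.7, -1.2]
grip_width: 0.0003
grip_force: 1.1
```

```bash
python3 st.py
```

```text
r 33.9 w -0.7 z 17.3 Fout 2.4 Ft 1.5 Fz -1.2 19.5 0.0002761198957698548
```

Call:
apply_moves:
  deltas:
    - [255, 0.05, 0.2, -0.05, 0, 0, 0]
    - [255, 0.05, 0.2, -0.05, 0, 0, 0]

```text
time_s: 19.7
ee_pos: [0.5471, -0.0296, 0.0164]
eef_rot: [-3.135, -0.749, 1.324]
force: [0.7, -2.0, -0.2]
grip_width: 0.0004
grip_force: 0.6
```

```bash
python3 st.py
```

```text
r 29.7 w -0.8 z 16.4 Fout 1.8 Ft 1.1 Fz -0.2 19.7 0.00035987389239872043
```

Call:
apply_moves:
  deltas:
    - [255, 0.04, 0.15, -0.03, 0, 0, 0]
    - [255, 0.04, 0.15, 0, 0, 0, 0]

```text
time_s: 19.9
ee_pos: [0.5479, -0.0266, 0.0162]
eef_rot: [-3.135, -0.749, 1.324]
force: [-0.2, -1.1, -0.5]
grip_width: 0.0006
grip_force: 0.2
```

```bash
python3 st.py
```

```text
r 26.6 w -0.8 z 16.2 Fout 1.1 Ft 0.1 Fz -0.5 19.9 0.0005659095491091803
```

Call:
apply_moves:
  deltas:
    - [255, 0.025, 0.1, 0, 0, 0, 0]
    - [255, 0.025, 0.1, 0, 0, 0, 0]

```text
time_s: 20.1
ee_pos: [0.5484, -0.0254, 0.0161]
eef_rot: [-3.135, -0.748, 1.324]
force: [-5.1, -10.9, 0.7]
grip_width: 0.0005
grip_force: 5.7
```

```bash
python3 st.py
```

```text
r 25.3 w -0.6 z 16.1 Fout 11.8 Ft -2.4 Fz 0.7 20.1 0.0004894588947266127
```

The lever stop is reached (11.8 N at r≈25.3 mm, predicted 25.8). Retreating and untilting clear of everything, then a check.

Call:
apply_moves:
  deltas:
    - [255, -0.1, -0.4, 0.2, 0, 0, 0]
    - [255, -0.3, -1.2, 1, 0, 0, 0]
    - [255, -0.5, -2, 2, 0, 0, 0]
    - [255, -0.5, -2, 3, 0, 0, 0]
    - [255, -0.5, -2, 4, 0, 0, 0]
    - [255, -0.5, -2, 4, 0, 0, 0]

```text
time_s: 20.7
ee_pos: [0.5236, -0.1223, 0.1604]
eef_rot: [-3.135, -0.749, 1.323]
force: [1.2, 0.5, -1.2]
grip_width: 0.0001
grip_force: 0.0
```

Call:
apply_moves:
  deltas:
    - [255, -4, -2, 2, 0, 0, 0]
    - [255, -4, -2, 1, 0, 0, 0]
    - [255, -4, -2, 0, 0, 0, 0]
    - [255, -4, -2, 0, 0, 0, 0]
    - [255, -3, -2, 0, 0, 0, 0]
    - [255, 0, 0, 0, 0, 0, 0]

```text
time_s: 21.3
ee_pos: [0.332, -0.2231, 0.1891]
eef_rot: [-3.135, -0.748, 1.32]
force: [0.9, 0.1, -0.6]
grip_width: 0.0004
grip_force: 0.0
```

Run:
```python
from h import *
np.set_printoptions(linewidth=220)
F=np.array([.555,-.001]);o=np.array([-.239,-.971])
print(ctrl.get_obs()['ee_pos'],ctrl.get_obs()['force'])
for n,(u0,v0,u1,v1) in dict(side=(222,160,256,205),top=(222,190,260,220)).items():
    b=cam(n);im=b['img'].astype(int);m=(im[...,0]>60)&(im[...,0]>1.8*im[...,1]);g=im.mean(2)
    print(n)
    for v in range(v0,v1): print(v,''.join('#' if x else '.' for x in m[v,u0:u1]), g[v,226:250].astype(int) if n=='side' and 164<v<182 else '')
    for th in(.5,.2,0): print(th,[np.round(proj(b,[*(F+o*(.017+L*np.sin(th)+.002)),.058-L*np.cos(th)]),1) for L in(.0,.05)])
```

```text
[ 0.33195073 -0.22313825  0.18905871] [ 0.92973456  0.10183034 -0.59719895]
side
160 .................................. 
161 .................................. 
162 .................................. 
163 .................................. 
164 .................................. 
165 .................................. [158 157 159 161 155 156 157 157 159 158 157 157 161 159 160 160 156 157 158 158 157 158 157 158]
166 .................................. [105 112 113 120 124 127 129 141 141 144 152 153 155 156 158 159 159 155 156 156 157 156 155 160]
167 .................................. [ 90  91  89  89  93  89 100  99  97  96  91  95 100 108 108 112 124 124 129 135 144 146 147 151]
168 .................................. [ 98  96  97  94  95  96 108 109 115 129  91  88  92  95  96  95  93  88  92 102 101  98  97  98]
169 .................................. [ 95  97  95  96  93  96 108 140 137 138 140 141 140 141 141 136 114  84  96  94  92  86  92  87]
170 .................................. [ 94  94  95  96  96  94 106 132 134 134 133 132 133 134 136 133 108  82  90  94  95  98  95  9
[... 3187 characters left out ...]
.................... 
208 ...................................... 
209 ...................................... 
210 ...................................... 
211 ...................................... 
212 ...................................... 
213 ...................................... 
214 ...................................... 
215 ...................................... 
216 ...................................... 
217 ...................................... 
218 ...................................... 
219 ...................................... 
0.5 [array([234.5, 203.4]), array([245. , 207.1])]
0.2 [array([234.5, 203.4]), array([239.7, 205.7])]
0 [array([234.5, 203.4]), array([236. , 204.7])]
```

The lever's end is at v≈194.5 (195 predicted for fully closed), the bar is still in the groove, the lid is flush and the tool is clear. Handing in.

```bash
python3 -c "
from station import ctrl
print(ctrl.hand_in())"
```

```text
the job is handed in; nothing more can be done
None
```

The lid is shut, the bail is hooked in the keeper groove and the lever is fully home; I handed it in with the tool clear at about 21 s. The final lid press peaked near 39 N, just under the 40 N limit. The result was checked only by camera and force readings, since the hand-in returned no verdict.

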